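Free the jammed reference standards and set up the X-ray gauge check

ROBOT

A 6-joint arm with a two-finger parallel gripper is mounted at the origin on the work surface. World frame = base frame: x ahead of the robot, y to its left, z up, the work surface at z = 0. Lengths are in mm, angles in rad, forces in N, time in s.
With the tool pointing down it reaches from about 400 to 925 mm from the base axis. Payload 12.5 kg.
Tool frame: the origin (TCP) lies midway between the tips of the shut fingers; the grasp point (between the pads) lies 19 mm behind it; z points along the fingers, y is the line along which they close (so a half turn about z gives the same grasp; the last joint's range is limited). The gripper opens to 95 mm and grips with 3 to 60 N. Pads are 20 mm wide; open, the fingers measure 119 mm over their backs; the gripper's body (75 mm by 180 mm) begins 59 mm behind the grasp point.
Start: joints at [-1.445, 0.491, 1.559, -0, 1.092, -0.106], TCP at [143.603, -608.297, 214.661] pointing down, gripper open.
Joint ranges: [-3.1, 3.1], [-0.84, 2.19], [0.05, 2.79], [-1.13, 4.28], [0.06, 2.93], [-2.69, 2.69]. Speed limits (rad/s): [2.22, 2.22, 2.79, 3.14, 3.14, 3.14].

INTERFACE

Orientations are given as [roll, pitch, yaw] about the fixed x, y, z axes, in that order (R = Rz(yaw) Ry(pitch) Rx(roll)).
In Python, from cell import state, read_camera, camera_info, env gives the robot as it stands.
- The arm moves only by the tool move_arm, never from a script. Its argument "commands" is a list of rows, each a list of 3 entries, a list of its own where there are three numbers: the shift along the world's x, y, z in cm, then the turn, a rotation vector about the world's x, y, z in degrees, then the opening, from 0 (shut) to 1 (fully open). A call has 1 to 10 rows; each row shifts and turns the commanded pose from where the row before left it; what a row does not reach is not made up. A row lasts 1/10 s, in which the tool goes at most 50 mm and 8.59 degrees, less where a joint would pass 70% of its speed; a pose out of reach is approached as far as the arm can. A call with a gripper value outside its range is refused whole. The fingers move at their own pace and stop on an object; the grip force is fixed at half the most. Time passes only in rows, so rows that do not move let the fingers close. It gives the time, the measured TCP pose, the force, the opening and the grip force at its end, in the units of the state.
- state(): the state, without advancing time (a new reading comes with each control period).
- read_camera(name): name is "side" or "top" or "wrist"; returns the picture (384x512x3 uint8, blue, green, red); there is no depth.
- camera_info(name): a dict with "K" (3x3 intrinsics, pixels), "k1" (the pictures are not rectified: a ray, as slopes to the right and down, at radius r is drawn at 1 + k1 r^2 times it, then the intrinsics apply), "cam_to_world" (4x4, takes a point from camera to world coordinates). Camera axes: x right, y down, z forward; pixel columns grow to the right and rows downward; lengths in mm; the calibration is good to about 2 mm. A picture is of the moment at which its call begins: read the wrist's pose just before it. camera_info takes no time and is no camera call; for the wrist camera it gives the pose at the moment of the call.
- env.job_done(): hands the job in; it is judged then, once.
The state is a dict: "t": time; "joints": joint angles; "qvel": joint speeds; "tau": joint torques, N m; "eef_pos": TCP position; "tcp_rot": TCP orientation; "ft_force": force on the tool from outside, world axes, zero at the start; "moment": the same for the moment, N m; "opening": opening from 0.0 (shut) to 1.0 (fully open); "grip_force": force on a finger pad.
Only numpy, scipy, OpenCV 4.12 (cv2) and the standard library are available. Lean on these libraries where they do the work, as an engineer would, in place of code of your own. Each camera call takes 0.05 s, during which the arm holds its last target. There are 200 camera calls.

TASK

Get the X-ray gauge's daily check ready: the reference standards have jammed in their transport block, so rock each one from side to side until it comes loose, lift it out and stand it, foot down on the ledge, leaning back against the sloped rest. When all the standards that are there stand on the rest, and only then, push the round sample tray over the mat, without lifting it, until it sits centred in the white ring. Leave the bottle, the cup and the brush where they are.

Things in the scene. Friction and masses are not known exactly. Their poses are not given: they have to be found in the camera images.
- block: Fixed grey transport block, 110 x 260 x 50 mm (its x, y, z), origin at the centre of its underside, z up. Four slots in a row along its y, at y = -97.5, -32.5, +32.5, +97.5 mm, some perhaps empty: floor 8 mm above the table, 16.5 mm wide along y, 56 mm long along x (28 mm at the floor). Wedged standards stand in them; a straight pull lifts one only about 7 mm.
- block_cheeks (a point): Middle of the block, 55 mm above the table, level with the black cheeks. At both x ends of each slot a cheek (51 to 59 mm above the table) hooks 4.5 mm over the shoulder of the standard. It slides along the block's x, outward up to 7 mm, with about 18 N of friction and stays where the neck of the leaning standard has pushed it.
- rest: Fixed rest: white sloped backrest over a narrow ledge on a 130 x 280 mm base; origin at the centre of its underside, z up, long axis y. The backrest leans 20 degrees (0.35 rad), upper end towards the rest's -x, face to +x and up, 270 mm long, 75 mm up the slope from the ledge. Ledge 24 mm deep, square to it, with a 6 mm front lip. Room for four standards at y = -97.5, -32.5, +32.5, +97.5 mm.
- rest_seat (a point): Point of the rest, in the middle of its length (y = 0): where the middle of the underside of a standard's foot is when it stands on the ledge with its flat back against the backrest; about 47 mm above the table. Shift along the rest's y for the other places.
- tray: Loose round aluminium sample tray, a solid disc 120 mm in diameter and 22 mm high with a small circuit board fixed on top, about 0.45 kg; origin at the centre of its underside. Too wide to grip.
- mark: Flat white ring painted on the green mat, 140 mm outside and 126 mm inside diameter, no height; origin at its centre. The tray's spot.
- bottle: Bystander: white bottle, 60 mm in diameter, 130 mm tall, origin at the centre of its underside.
- cup: Bystander: grey cup, 72 mm in diameter, 90 mm tall, origin at the centre of its underside.
- brush: Bystander: small brush lying on the table beyond the work.
- std_a: Reference standard (absent in some starts): flat key-shaped metal holder, 140 mm tall, 14 mm thick (its y), 0.28 kg, same either way round. Origin: centre of the foot's underside, z up along it. Width along x: foot 26 mm up to 14, body 36 up to 36 (shoulders), neck 24 up to 58, head 40 up to 140. Starts upright, wedged in the block's slot at y = -97.5 mm, axes as the block's.
- std_a_head (a point): Point of std_a on its axis, 112 mm above its foot: mid-head, a good grip, fingers closing along its y (14 mm). To free it lean it over its foot 8 to 10 degrees (0.14 to 0.18 rad; stops at about 11) to the block's +x, then to -x (8 to 10 N at the head): this pushes both cheeks back and it lifts out. The foot's edge is the pivot, so it rises 2 mm.
- std_b: Reference standard (absent in some starts): flat key-shaped metal holder, 140 mm tall, 14 mm thick (its y), 0.28 kg, same either way round. Origin: centre of the foot's underside, z up along it. Width along x: foot 26 mm up to 14, body 36 up to 36 (shoulders), neck 24 up to 58, head 40 up to 140. Starts upright, wedged in the block's slot at y = -32.5 mm, axes as the block's.
- std_b_head (a point): Point of std_b on its axis, 112 mm above its foot: mid-head, a good grip, fingers closing along its y (14 mm). To free it lean it over its foot 8 to 10 degrees (0.14 to 0.18 rad; stops at about 11) to the block's +x, then to -x (8 to 10 N at the head): this pushes both cheeks back and it lifts out. The foot's edge is the pivot, so it rises 2 mm.
- std_c: Reference standard (absent in some starts): flat key-shaped metal holder, 140 mm tall, 14 mm thick (its y), 0.28 kg, same either way round. Origin: centre of the foot's underside, z up along it. Width along x: foot 26 mm up to 14, body 36 up to 36 (shoulders), neck 24 up to 58, head 40 up to 140. Starts upright, wedged in the block's slot at y = +32.5 mm, axes as the block's.
- std_c_head (a point): Point of std_c on its axis, 112 mm above its foot: mid-head, a good grip, fingers closing along its y (14 mm). To free it lean it over its foot 8 to 10 degrees (0.14 to 0.18 rad; stops at about 11) to the block's +x, then to -x (8 to 10 N at the head): this pushes both cheeks back and it lifts out. The foot's edge is the pivot, so it rises 2 mm.
- std_d: Reference standard (absent in some starts): flat key-shaped metal holder, 140 mm tall, 14 mm thick (its y), 0.28 kg, same either way round. Origin: centre of the foot's underside, z up along it. Width along x: foot 26 mm up to 14, body 36 up to 36 (shoulders), neck 24 up to 58, head 40 up to 140. Starts upright, wedged in the block's slot at y = +97.5 mm, axes as the block's.
- std_d_head (a point): Point of std_d on its axis, 112 mm above its foot: mid-head, a good grip, fingers closing along its y (14 mm). To free it lean it over its foot 8 to 10 degrees (0.14 to 0.18 rad; stops at about 11) to the block's +x, then to -x (8 to 10 N at the head): this pushes both cheeks back and it lifts out. The foot's edge is the pivot, so it rises 2 mm.
Things that resemble listed ones, but are neither listed nor needed, are in the scene too. What is shaped like the std_c but red or turquoise is not meant.

How it is judged:
By the outcome, as a careful person would: the job done as asked, in the order asked, and still so for the second after the job is handed in, with the robot touching nothing.
Of std_a, std_b, std_c, std_d only 3 to 4 are there at a start; the rules pass over those that are not, and their reading is None.
At some moment in a run one of tray may be knocked a few centimetres aside while the robot is not near it.
It also fails if it takes over 208 s, if anything falls off the work surface, if the arm or the gripper's body presses on something with over 40 N, if the wrist force passes 120 N, or if a joint passes its speed limit or range.

## Working session

There is one attempt and no reset: what is moved stays moved. The work goes in short steps, Python scripts to look and compute and a tool call to move; the robot and the scene stay as the last step left them, time stands still between calls to the robot, and variables do not carry over. Pictures are saved under pics/ and viewed, at most 14 in all, crops included, and the job is handed in when it is done.

Besides the shell and the picture viewer there is one more tool, called by a JSON object that holds its "name" and its "arguments", one argument or row to a line. move_arm: Moves the arm, as the interface text tells. Its arguments: {"type":"object","properties":{"commands":{"type":"array"}},"required":["commands"]}

```bash
ls; mkdir -p pics; python3 - <<'E'
from cell import state, read_camera, camera_info, env
import cv2,numpy as np
print(state())
for n in("top","side"):
    cv2.imwrite(f"pics/{n}0.png",read_camera(n)); c=camera_info(n); print(n,c)
E
```

```text
pics
{'t': 0.0, 'joints': array([-1.44461217e+00,  4.91525362e-01,  1.55944382e+00, -1.44222470e-05,
        1.09168714e+00, -1.05610684e-01]), 'qvel': array([-2.71571451e-05,  1.38622684e-04,  1.46260396e-03, -1.18309462e-03,
       -3.08172180e-04, -1.15716083e-03]), 'tau': array([ 3.32941941e-03, -6.12634492e+01, -2.58170950e+01,  6.92979922e-02,
        4.83281922e-02, -7.96732229e-05]), 'eef_pos': array([ 143.55995901, -608.0437379 ,  214.0849297 ]), 'tcp_rot': array([-3.14053356e+00, -9.94059771e-05,  2.31801448e-01]), 'ft_force': array([ 0.19418541, -0.42175277, -0.28844809]), 'moment': array([-0.01384385,  0.02622337,  0.05101826]), 'grip_force': 0.0, 'opening': 1.0010208420005657}
top {'K': array([[412.95026296,   0.        , 262.44413141],
       [  0.        , 412.95026296, 191.78233364],
       [  0.        ,   0.        ,   1.        ]]), 'k1': -0.13408512484840968, 'cam_to_world': array([[ 3.01621906e-02, -9.91246078e-01,  1.28535815e-01,
         4.74092432e+02],
       [-9.99507717e-01, -3.10215815e-02, -4.68879979e-03,
        -2.52532294e+01],
       [ 8.63513865e-03, -1.28331114e-01, -9.91693783e-01,
         1.03484564e+03],
       [ 0.00000000e+00,  0.00000000e+00,  0.00000000e+00,
         1.00000000e+00]])}
side {'K': array([[406.03134093,   0.        , 255.06217704],
       [  0.        , 406.03134093, 189.03235046],
       [  0.        ,   0.        ,   1.        ]]), 'k1': -0.14944233567108198, 'cam_to_world': array([[-9.29873865e-01, -1.89986067e-01,  3.15023634e-01,
         2.64298428e+02],
       [-3.67876198e-01,  4.83252523e-01, -7.94439490e-01,
         8.40591627e+02],
       [-1.30353168e-03, -8.54618215e-01, -5.19255243e-01,
         6.90315408e+02],
       [ 0.00000000e+00,  0.00000000e+00,  0.00000000e+00,
         1.00000000e+00]])}
```

View pics/top0.png

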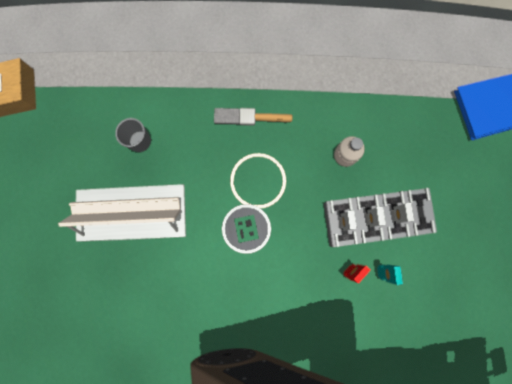

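View pics/side0.png

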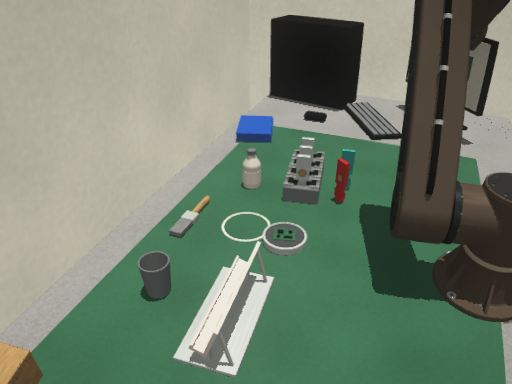

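The top view shows the block at about (380,217) with standards in its three left slots; the right slot looks empty. The rest is at (130,212) with its struts on the robot's side, so its face points to +x. The ring is at (259,181) and the tray at (247,229). Next I'll crop closer to get accurate corners.

```bash
cat > h.py <<'E'
import numpy as np,cv2
from cell import state, read_camera, camera_info, env
def ray(n,uv,c=None):
    c=c or camera_info(n);K=c["K"];d=(np.array(uv,float)-[K[0,2],K[1,2]])/K[0,0]
    rd=np.hypot(*d);r=rd
    for _ in range(30): r=rd/(1+c["k1"]*r*r)
    s=d*(r/rd if rd>0 else 1);M=c["cam_to_world"]
    return M[:3,3],M[:3,:3]@np.array([s[0],s[1],1])
def toz(n,uv,z,c=None):
    o,d=ray(n,uv,c);return (o+d*(z-o[2])/d[2])
def proj(n,P,c=None):
    c=c or camera_info(n);M=c["cam_to_world"];p=(np.atleast_2d(P)-M[:3,3])@M[:3,:3]
    s=p[:,:2]/p[:,2:];r2=(s**2).sum(1,keepdims=True);return s*(1+c["k1"]*r2)*c["K"][0,0]+c["K"][:2,2]
def pose(x,y,yaw,P):
    P=np.atleast_2d(P).astype(float);c,s=np.cos(yaw),np.sin(yaw)
    return np.c_[x+c*P[:,0]-s*P[:,1],y+s*P[:,0]+c*P[:,1],P[:,2]]
E
python3 - <<'E'
from h import *
im=cv2.imread("pics/top0.png")
a=cv2.resize(im[180:255,315:445],None,fx=6,fy=4*1.0,interpolation=cv2.INTER_CUBIC)
b=cv2.resize(im[178:248,55:195],None,fx=780/140,fy=4,interpolation=cv2.INTER_CUBIC)
cv2.imwrite("pics/crop.png",np.vstack([a,b]));print(a.shape,b.shape)
E
```

```text
(300, 780, 3) (280, 780, 3)
```

View pics/crop.png

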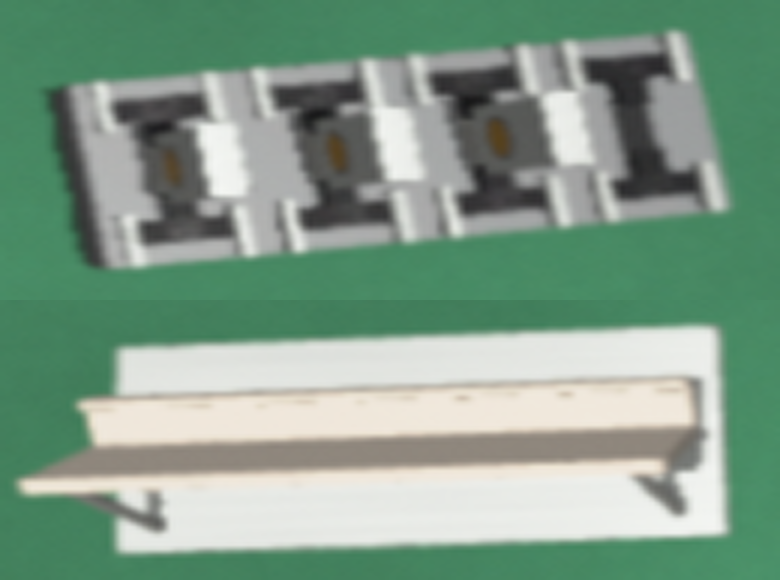

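```bash
cat > m.py <<'E'
from h import *
from scipy.optimize import least_squares as ls
def fit(n,uv,P,x0):
    f=lambda q:(proj(n,pose(q[0],q[1],q[2],P))-uv).ravel()
    r=ls(f,x0);return r.x,np.abs(r.fun).max()
# corners TL TR BR BL ; image up=+x, left=+y
q=lambda a,b,z:[[a,b,z],[a,-b,z],[-a,-b,z],[-a,b,z]]
u=np.array([[326.3,201.2],[429.7,188],[436.3,232.5],[331.3,246.5]])
print("block",fit("top",u,q(55,130,50),[450,-300,0]))
u=np.array([[76,190],[183.7,184.75],[185.5,236.25],[75.8,241]])
for z in(0,8,14):print("rest",z,fit("top",u,q(65,140,z),[450,300,0]))
E
python3 m.py; python3 - <<'E'
from h import *
im=cv2.imread("pics/top0.png");s=im[140:265,205:305].astype(int)
m=((s.min(2)>130)).astype(np.uint8);n,l,st,ce=cv2.connectedComponentsWithStats(m)
for i in range(1,n):
    if st[i,4]>60:
        c,w,a=cv2.fitEllipse(np.argwhere(l==i)[:,::-1].astype(np.float32)); uv=np.array(c)+[205,140]
        hull=cv2.convexHull(np.argwhere(l==i)[:,::-1].astype(np.int32)); e=cv2.fitEllipse(hull); uv2=np.array(e[0])+[205,140]
        print(st[i],uv,uv2,e[1],toz("top",uv2,0),toz("top",uv2,22))
E
```

```text
block (array([ 5.49433625e+02, -3.20786233e+02,  1.48665282e-01]), np.float64(1.0585942108291988))
rest 0 (array([5.43503955e+02, 3.06294945e+02, 8.12774181e-02]), np.float64(0.9672846967603732))
rest 8 (array([5.42988983e+02, 3.03813319e+02, 8.11189116e-02]), np.float64(0.564744989254649))
rest 14 (array([5.42602964e+02, 3.01952777e+02, 8.09984260e-02]), np.float64(0.28267876253593727))
[  16   13   66  101 1328] [252.98810959 199.99443054] [252.47994614 201.95176315] (63.98248291015625, 104.53848266601562) [581.61940909  -5.83850585   0.        ] [579.3334706   -6.25124752  22.        ]
```

```bash
python3 - <<'E'
from h import *
def rf(p,x=542.8,y=303,a=.081):
    d=p[:2]-[x,y];return np.round([np.cos(a)*d[0]+np.sin(a)*d[1],-np.sin(a)*d[0]+np.cos(a)*d[1]],1)
for nm,pts,z in(("inner",[(90,447),(690,428)],44.6),("top",[(18,482),(665,462)],115.1),("lip",[(80,402),(690,379)],58.4)):
    print(nm,[rf(toz("top",(55+a/5.571,178+(b-300)/4),z)) for a,b in pts])
# which slots filled / head tops of standards
x,y,w=549.4,-320.8,.149
for s in(-97.5,-32.5,32.5,97.5):print(s,pose(x,y,w,[[0,s,120]]), proj("top",pose(x,y,w,[[0,s,148]])))
E
```

```text
inner [array([ -1.1, 137.6]), array([  -1.8, -132.9])]
top [array([-26.6, 136.5]), array([ -27. , -135.6])]
lip [array([ 25.3, 136. ]), array([  26.3, -136.3])]
-97.5 [[ 563.87380547 -417.21970211  120.        ]] [[436.80781118 208.44859428]]
-32.5 [[ 554.22460182 -352.9399007   120.        ]] [[409.09219828 212.05130865]]
32.5 [[ 544.57539818 -288.6600993   120.        ]] [[380.66449448 215.68610927]]
97.5 [[ 534.92619453 -224.38029789  120.        ]] [[351.6437236  219.33821128]]
```

The top view gives the block at (549,-321, yaw 0.149), holding standards b, c and d, with slot a empty. The rest is at (543,303, yaw 0.081), with its seat about 5 mm towards its +x. I'll go above std_b and take a close look.

{"name": "move_arm", "arguments": {
  "commands": [
    [[3.4,2.1,0.2],[0,0,-0.6],0.4],
    [[3.4,2.1,0.2],[0,0,-0.6],0.4],
    [[3.4,2.1,0.2],[0,0,-0.6],0.4],
    [[3.4,2.1,0.2],[0,0,-0.6],0.4],
    [[3.4,2.1,0.2],[0,0,-0.6],0.4],
    [[3.4,2.1,0],[0,0,-0.6],0.4],
    [[3.4,2.1,0],[0,0,-0.6],0.4],
    [[3.4,2.1,0],[0,0,-0.6],0.4],
    [[3.4,2.1,0],[0,0,0],0.4],
    [[3.4,2.1,0],[0,0,0],0.4]
  ]
}}

```text
t: 1.1
eef_pos: [484.8, -397.1, 224.4]
tcp_rot: [-3.141, 0.0, 0.148]
ft_force: [0.7, -0.8, -0.3]
opening: 0.402
grip_force: 0.0
```

{"name": "move_arm", "arguments": {
  "commands": [
    [[3.4,2.1,0],[0,0,0],0.4],
    [[3.4,2.1,0],[0,0,0],0.4],
    [[0,0,0],[0,0,0],0.4],
    [[0,0,0],[0,0,0],0.4],
    [[0,0,0],[0,0,0],0.4]
  ]
}}

```text
t: 1.6
eef_pos: [550.9, -356.7, 224.4]
tcp_rot: [-3.141, 0.001, 0.148]
ft_force: [-0.1, 0.9, 0.3]
opening: 0.399
grip_force: 0.0
```

```bash
cat > look.py <<'E'
import sys
from h import *
x,y,w=549.4,-320.8,.149
s=state();print({k:np.round(s[k],3) for k in("t","eef_pos","tcp_rot","joints","ft_force","opening")})
c=camera_info("wrist");im=read_camera("wrist")
cv2.imwrite("pics/%s_raw.png"%sys.argv[1],im)
def poly(P,col):
    p=proj("wrist",P,c);cv2.polylines(im,[np.round(p).astype(int)],True,col,1)
poly(pose(x,y,w,[[55,130,50],[55,-130,50],[-55,-130,50],[-55,130,50]]),(0,0,255))
for k in(-32.5,32.5,97.5):poly(pose(x,y,w,[[20,k+7,148],[20,k-7,148],[-20,k-7,148],[-20,k+7,148]]),(255,0,255))
cv2.imwrite("pics/%s.png"%sys.argv[1],im);print(c["cam_to_world"].round(3))
E
python3 look.py w1
```

```text
{'t': np.float64(1.6), 'eef_pos': array([ 550.921, -356.672,  224.407]), 'tcp_rot': array([-3.141e+00,  1.000e-03,  1.480e-01]), 'joints': array([-0.675,  0.528,  1.464, -0.   ,  1.15 ,  0.748]), 'ft_force': array([-0.138,  0.889,  0.347]), 'opening': np.float64(0.399)}
[[ 1.47000e-01 -9.54000e-01 -2.61000e-01  6.22845e+02]
 [-9.89000e-01 -1.42000e-01 -3.80000e-02 -3.45292e+02]
 [-1.00000e-03  2.64000e-01 -9.65000e-01  3.95018e+02]
 [ 0.00000e+00  0.00000e+00  0.00000e+00  1.00000e+00]]
```

View pics/w1.png

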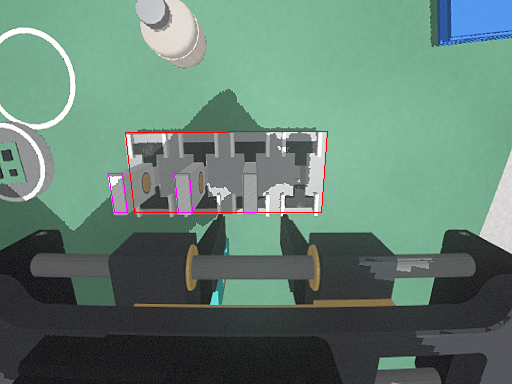

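The block outline overlays the wrist picture well, with block corners at (125,132) and (325,212). The predicted head tops at (118,193), (183,193) and (250,193) sit on the heads. Descending on b.

{"name": "move_arm", "arguments": {
  "commands": [
    [[0.33,0.38,-1.2],[0,0,0],0.4],
    [[0,0,-1.2],[0,0,0],0.4],
    [[0,0,-1.2],[0,0,0],0.4],
    [[0,0,-1.2],[0,0,0],0.4],
    [[0,0,-1.2],[0,0,0],0.4],
    [[0,0,-1.2],[0,0,0],0.4],
    [[0,0,-1.2],[0,0,0],0.4],
    [[0,0,-1.2],[0,0,0],0.4],
    [[0,0,-1.2],[0,0,0],0.4],
    [[0,0,-1.5],[0,0,0],0.4]
  ]
}}

```text
t: 2.65
eef_pos: [555.1, -352.6, 100.9]
tcp_rot: [3.141, -0.0, 0.148]
ft_force: [0.5, -0.7, -0.0]
opening: 0.402
grip_force: 0.0
```

{"name": "move_arm", "arguments": {
  "commands": [
    [[0,0,0],[0,0,0],0.4],
    [[0,0,0],[0,0,0],0.2],
    [[0,0,0],[0,0,0],0],
    [[0,0,0],[0,0,0],0],
    [[0,0,0],[0,0,0],0],
    [[0,0,0],[0,0,0],0],
    [[0,0,0],[0,0,0],0]
  ]
}}

```text
t: 3.35
eef_pos: [555.1, -352.7, 102.3]
tcp_rot: [3.141, -0.001, 0.148]
ft_force: [-0.4, 0.2, 4.5]
opening: 0.148
grip_force: 30.0
```

{"name": "move_arm", "arguments": {
  "commands": [
    [[0.307,0.046,0.04],[-0.28,1.88,0],0],
    [[0.307,0.046,0.03],[-0.28,1.88,0],0],
    [[0.307,0.046,0.02],[-0.28,1.88,0],0],
    [[0.307,0.046,0.01],[-0.28,1.88,0],0],
    [[0.307,0.046,0],[-0.28,1.88,0],0],
    [[0,0,0],[0,0,0],0],
    [[0,0,0],[0,0,0],0],
    [[0,0,0],[0,0,0],0]
  ]
}}

```text
t: 4.15
eef_pos: [569.3, -350.5, 102.9]
tcp_rot: [-3.141, 0.168, 0.148]
ft_force: [-5.3, -0.9, 4.2]
opening: 0.146
grip_force: 30.0
```

{"name": "move_arm", "arguments": {
  "commands": [
    [[0.1,0.015,0],[0,0,0],0],
    [[0,0,0],[0,0,0],0],
    [[-0.41,-0.06,0],[0.28,-1.88,0],0],
    [[-0.307,-0.046,-0.01],[0.28,-1.88,0],0],
    [[-0.307,-0.046,-0.02],[0.28,-1.88,0],0],
    [[-0.307,-0.046,-0.03],[0.28,-1.88,0],0],
    [[-0.307,-0.046,-0.04],[0.28,-1.88,0],0],
    [[0,0,0],[0,0,0],0]
  ]
}}

```text
t: 4.95
eef_pos: [554.3, -352.7, 102.2]
tcp_rot: [3.141, -0.001, 0.147]
ft_force: [1.2, 0.7, 4.5]
opening: 0.148
grip_force: 30.0
```

{"name": "move_arm", "arguments": {
  "commands": [
    [[-0.307,-0.046,0.04],[0.28,-1.88,0],0],
    [[-0.307,-0.046,0.03],[0.28,-1.88,0],0],
    [[-0.307,-0.046,0.02],[0.28,-1.88,0],0],
    [[-0.307,-0.046,0.01],[0.28,-1.88,0],0],
    [[-0.307,-0.046,0],[0.28,-1.88,0],0],
    [[-0.15,-0.02,0],[0,0,0],0],
    [[0,0,0],[0,0,0],0],
    [[0,0,0],[0,0,0],0]
  ]
}}

```text
t: 5.75
eef_pos: [539.7, -355.0, 103.5]
tcp_rot: [3.14, -0.169, 0.148]
ft_force: [8.1, 3.5, 2.6]
opening: 0.148
grip_force: 30.0
```

{"name": "move_arm", "arguments": {
  "commands": [
    [[0.45,0.066,0],[-0.28,1.88,0],0],
    [[0.307,0.046,-0.01],[-0.28,1.88,0],0],
    [[0.307,0.046,-0.02],[-0.28,1.88,0],0],
    [[0.307,0.046,-0.03],[-0.28,1.88,0],0],
    [[0.307,0.046,-0.03],[-0.28,1.88,0],0],
    [[0,0,0.3],[0,0,0],0],
    [[0,0,0.4],[0,0,0],0],
    [[0,0,0.4],[0,0,0],0],
    [[0,0,0.4],[0,0,0],0],
    [[0,0,0],[0,0,0],0]
  ]
}}

```text
t: 6.75
eef_pos: [554.6, -352.7, 117.4]
tcp_rot: [3.141, -0.0, 0.148]
ft_force: [-1.5, -0.1, -2.9]
opening: 0.145
grip_force: 30.0
```

It lifted 15 mm with only its weight on the wrist, so b is free. I'll carry it to the rest at place y=-32.5. Its thin axis has to point along the rest's x, so I turn +86° and then lean 20°.

{"name": "move_arm", "arguments": {
  "commands": [
    [[0,0,4],[0,0,0],0],
    [[0,0,4],[0,0,0],0],
    [[0,0,4],[0,0,0],0],
    [[0,0,4],[0,0,0],0],
    [[-0.56,4.75,0],[0,0,6.62],0],
    [[-0.56,4.75,0],[0,0,6.62],0],
    [[-0.56,4.75,0],[0,0,6.62],0],
    [[-0.56,4.75,0],[0,0,6.62],0],
    [[-0.56,4.75,0],[0,0,6.62],0],
    [[-0.56,4.75,0],[0,0,6.62],0]
  ]
}}

```text
t: 7.75
eef_pos: [520.5, -65.8, 277.0]
tcp_rot: [3.141, -0.001, 0.846]
ft_force: [0.7, 0.3, -2.2]
opening: 0.146
grip_force: 30.0
```

{"name": "move_arm", "arguments": {
  "commands": [
    [[-0.56,4.75,0],[0,0,6.62],0],
    [[-0.56,4.75,0],[0,0,6.62],0],
    [[-0.56,4.75,0],[0,0,6.62],0],
    [[-0.56,4.75,0],[0,0,6.62],0],
    [[-0.56,4.75,0],[0,0,6.62],0],
    [[-0.56,4.75,0],[0,0,6.62],0],
    [[-0.56,4.75,0],[0,0,6.62],0],
    [[0,0,0],[0.54,-6.64,0],0],
    [[0,0,0],[0.54,-6.64,0],0],
    [[0,0,0],[0.54,-6.64,0],0]
  ]
}}

```text
t: 8.75
eef_pos: [481.7, 265.5, 277.0]
tcp_rot: [2.788, -0.002, 1.651]
ft_force: [-0.2, -0.3, -3.3]
opening: 0.143
grip_force: 30.0
```

{"name": "move_arm", "arguments": {
  "commands": [
    [[0,0,0],[0,0,0],0],
    [[0,0,0],[0,0,0],0],
    [[0,0,0],[0,0,0],0]
  ]
}}

```text
t: 9.05
eef_pos: [482.7, 265.0, 277.0]
tcp_rot: [2.794, -0.001, 1.649]
ft_force: [1.4, -0.7, -2.3]
opening: 0.147
grip_force: 30.0
```

```bash
cat > rest.py <<'E'
from h import *
from scipy.spatial.transform import Rotation as R
def tgt(k,up,out,x=542.8,y=303,a=.081,xs=5.3,L=94.3):
    s=np.array([-np.sin(np.radians(20)),0,np.cos(np.radians(20))]);n=np.array([s[2],0,-s[0]])
    return pose(x,y,a,[[xs,k,47]+(L+up)*s+out*n])[0]
def rep(k,ups):
    s=state();print("t",s["t"],"tcp",s["eef_pos"].round(1),"f",s["ft_force"].round(1),"op",round(s["opening"],3))
    Rd=R.from_euler("z",.081)*R.from_euler("y",-np.radians(20))*R.from_euler("z",np.pi/2)*R.from_euler("x",np.pi)
    Rc=R.from_euler("xyz",s["tcp_rot"])
    print("rotvec needed deg",np.degrees((Rd*Rc.inv()).as_rotvec()).round(2))
    for u,o in ups:print(u,o,tgt(k,u,o).round(1),"delta",(tgt(k,u,o)-s["eef_pos"]).round(1))
if __name__=="__main__":
    import sys;rep(float(sys.argv[1]),[(40,4),(8,4),(0,4),(0,0)])
E
python3 rest.py -32.5
```

```text
t 9.05 tcp [482.7 265.  277. ] f [ 1.4 -0.7 -2.3] op 0.147
rotvec needed deg [-0.04 -0.1   0.14]
40 4 [508.7 267.6 174.6] delta [  26.     2.7 -102.5]
8 4 [519.6 268.5 144.5] delta [  36.9    3.5 -132.5]
0 4 [522.3 268.7 137. ] delta [  39.6    3.8 -140.1]
0 0 [518.6 268.4 135.6] delta [  35.9    3.5 -141.4]
```

{"name": "move_arm", "arguments": {
  "commands": [
    [[0.52,0.06,-2.05],[0,0,0],0],
    [[0.52,0.05,-2.05],[0,0,0],0],
    [[0.52,0.05,-2.05],[0,0,0],0],
    [[0.52,0.05,-2.05],[0,0,0],0],
    [[0.52,0.06,-2.05],[0,0,0],0],
    [[0.36,0.03,-1.0],[0,0,0],0],
    [[0.36,0.03,-1.0],[0,0,0],0],
    [[0.37,0.02,-1.0],[0,0,0],0],
    [[0,0,0],[0,0,0],0],
    [[0,0,0],[0,0,0],0]
  ]
}}

```text
t: 10.05
eef_pos: [519.1, 268.5, 144.5]
tcp_rot: [2.793, -0.001, 1.65]
ft_force: [0.6, -0.2, -1.7]
opening: 0.144
grip_force: 30.0
```

```bash
python3 rest.py -32.5; python3 - <<'E'
from h import *
im=read_camera("side");a=cv2.resize(im[215:375,150:330],None,fx=3.3,fy=3.3,interpolation=cv2.INTER_CUBIC);cv2.imwrite("pics/s1.png",a);cv2.imwrite("pics/s1full.png",im);print(a.shape)
E
```

```text
t 10.05 tcp [519.1 268.5 144.5] f [ 0.6 -0.2 -1.7] op 0.144
rotvec needed deg [-0.04 -0.01  0.1 ]
40 4 [508.7 267.6 174.6] delta [-10.4  -0.9  30.1]
8 4 [519.6 268.5 144.5] delta [ 0.5 -0.  -0. ]
0 4 [522.3 268.7 137. ] delta [ 3.2  0.2 -7.5]
0 0 [518.6 268.4 135.6] delta [-0.5 -0.1 -8.9]
(528, 594, 3)
```

View pics/s1.png

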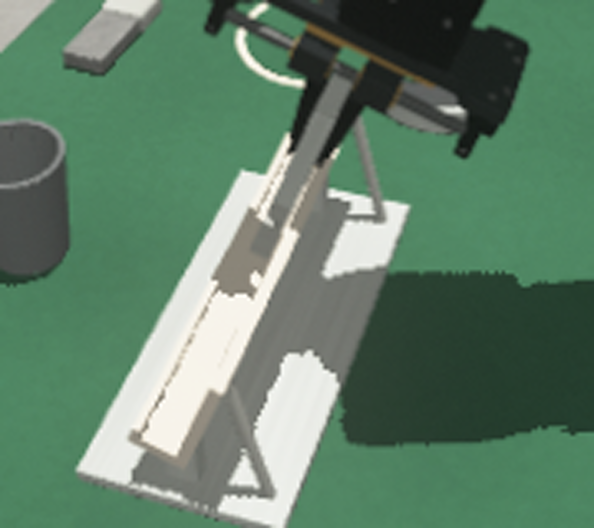

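The standard is parallel to the backrest, with its foot just above the ledge trough at about (265,225) in the crop. Lowering.

{"name": "move_arm", "arguments": {
  "commands": [
    [[0.07,0.01,-0.19],[0,0,0],0],
    [[0.07,0.01,-0.19],[0,0,0],0],
    [[0.07,0.01,-0.19],[0,0,0],0],
    [[0.04,0,-0.1],[0,0,0],0],
    [[0,0,0],[0,0,0],0],
    [[0,0,0],[0,0,0],0]
  ]
}}

```text
t: 10.7
eef_pos: [521.4, 268.8, 137.6]
tcp_rot: [2.793, -0.001, 1.65]
ft_force: [-0.3, -0.2, -2.8]
opening: 0.143
grip_force: 30.0
```

{"name": "move_arm", "arguments": {
  "commands": [
    [[0.03,0,-0.1],[0,0,0],0],
    [[0.03,0,-0.1],[0,0,0],0],
    [[0,0,0],[0,0,0],0],
    [[0,0,0],[0,0,0],0]
  ]
}}

```text
t: 11.1
eef_pos: [521.8, 268.9, 136.7]
tcp_rot: [2.792, -0.001, 1.65]
ft_force: [-8.1, -1.2, 11.4]
opening: 0.149
grip_force: 30.0
```

{"name": "move_arm", "arguments": {
  "commands": [
    [[-0.16,-0.01,0.0],[0,0,0],0],
    [[-0.13,-0.01,-0.05],[0,0,0],0],
    [[-0.1,-0.01,-0.03],[0,0,0],0],
    [[0,0,0],[0,0,0],0],
    [[0,0,0],[0,0,0],0]
  ]
}}

```text
t: 11.6
eef_pos: [519.9, 269.0, 136.0]
tcp_rot: [2.788, -0.002, 1.651]
ft_force: [5.6, -2.2, 6.4]
opening: 0.146
grip_force: 30.0
```

{"name": "move_arm", "arguments": {
  "commands": [
    [[0,0,0],[0,0,0],0.2],
    [[0,0,0],[0,0,0],0.3],
    [[0,0,0],[0,0,0],0.4],
    [[0,0,0],[0,0,0],0.4],
    [[-0.34,-0.03,0.94],[0,0,0],0.4],
    [[-0.68,-0.06,1.88],[0,0,0],0.4],
    [[-0.68,-0.06,1.88],[0,0,0],0.4],
    [[-1.02,-0.09,2.82],[0,0,0],0.4],
    [[-1.02,-0.09,2.82],[0,0,0],0.4],
    [[0,0,2],[0,0,0],0.4]
  ]
}}

```text
t: 12.6
eef_pos: [479.5, 265.3, 260.6]
tcp_rot: [2.792, -0.001, 1.651]
ft_force: [0.1, -0.4, -1.4]
opening: 0.398
grip_force: 0.0
```

```bash
python3 - <<'E'
from h import *
im=read_camera("side");im2=read_camera("top");a=cv2.resize(im[215:375,150:330],None,fx=2.2,fy=2.2,interpolation=cv2.INTER_CUBIC);b=cv2.resize(im2[150:270,50:230],None,fx=2.2,fy=2.2)
c=np.zeros((352,800,3),np.uint8);c[:,:396]=a;c[:264,404:]=b[:,:396];cv2.imwrite("pics/s2.png",c);print(state()["eef_pos"],state()["tcp_rot"])
E
```

```text
[481.01592555 265.70998939 261.53881087] [ 2.78785311e+00 -2.71148969e-03  1.65064004e+00]
```

View pics/s2.png

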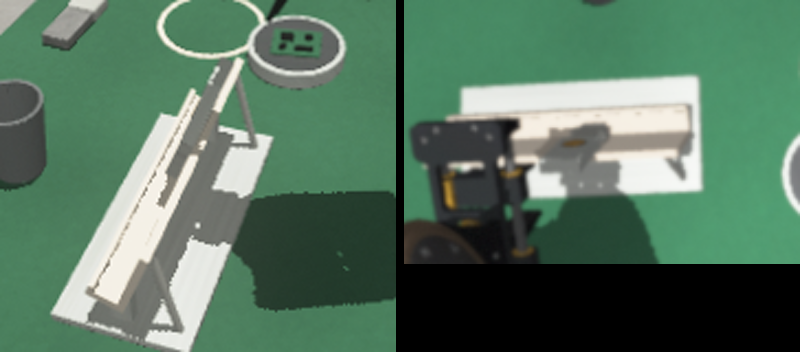

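b now leans on the rest with its foot on the ledge. Next is c.

{"name": "move_arm", "arguments": {
  "commands": [
    [[0.5,-2,0],[-0.54,6.64,0],0.4],
    [[0.5,-2,0],[-0.54,6.64,0],0.4],
    [[0.5,-2,0],[-0.54,6.64,0],0.4],
    [[0.445,-4.49,0],[0,0,-7.83],0.4],
    [[0.445,-4.49,0],[0,0,-7.83],0.4],
    [[0.445,-4.49,0],[0,0,-7.83],0.4],
    [[0.445,-4.49,0],[0,0,-7.83],0.4],
    [[0.445,-4.49,0],[0,0,-7.83],0.4],
    [[0.445,-4.49,0],[0,0,-7.83],0.4],
    [[0.445,-4.49,0],[0,0,-7.83],0.4]
  ]
}}

```text
t: 13.7
eef_pos: [526.4, -110.9, 257.4]
tcp_rot: [-3.141, 0.001, 0.688]
ft_force: [0.8, 0.2, -0.1]
opening: 0.399
grip_force: 0.0
```

{"name": "move_arm", "arguments": {
  "commands": [
    [[0.445,-4.49,0],[0,0,-7.83],0.4],
    [[0.445,-4.49,0],[0,0,-7.83],0.4],
    [[0.445,-4.49,0],[0,0,-7.83],0.4],
    [[0.445,-4.49,0],[0,0,-7.83],0.4],
    [[0,0,0],[0,0,0],0.4],
    [[0,0,0],[0,0,0],0.4],
    [[0,0,0],[0,0,0],0.4]
  ]
}}

```text
t: 14.4
eef_pos: [544.4, -287.7, 257.6]
tcp_rot: [-3.141, 0.001, 0.148]
ft_force: [-1.0, 0.3, 0.2]
opening: 0.398
grip_force: 0.0
```

```bash
sed -i 's/for k in(-32.5,32.5,97.5)/for k in(32.5,97.5)/' look.py; python3 look.py w2
```

```text
{'t': np.float64(14.4), 'eef_pos': array([ 544.416, -287.706,  257.633]), 'tcp_rot': array([-3.141e+00,  1.000e-03,  1.480e-01]), 'joints': array([-0.593,  0.44 ,  1.526,  0.   ,  1.176,  0.829]), 'ft_force': array([-0.967,  0.267,  0.189]), 'opening': np.float64(0.398)}
[[ 1.48000e-01 -9.54000e-01 -2.61000e-01  6.16360e+02]
 [-9.89000e-01 -1.43000e-01 -3.70000e-02 -2.76376e+02]
 [-2.00000e-03  2.64000e-01 -9.65000e-01  4.28222e+02]
 [ 0.00000e+00  0.00000e+00  0.00000e+00  1.00000e+00]]
```

View pics/w2.png

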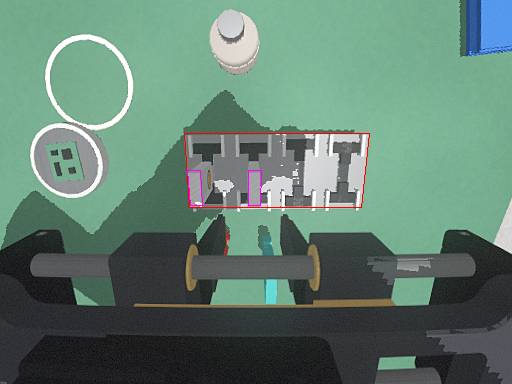

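c's head top at (254,187) and d's at (194,187) match the prediction, and slot b is empty. Descending on c.

{"name": "move_arm", "arguments": {
  "commands": [
    [[0.05,-0.1,-2],[0,0,0],0.4],
    [[0,0,-2],[0,0,0],0.4],
    [[0,0,-2],[0,0,0],0.4],
    [[0,0,-1.5],[0,0,0],0.4],
    [[0,0,-1.5],[0,0,0],0.4],
    [[0,0,-1.5],[0,0,0],0.4],
    [[0,0,-1.5],[0,0,0],0.4],
    [[0,0,-1.5],[0,0,0],0.4],
    [[0,0,-1.1],[0,0,0],0.4],
    [[0,0,-1.0],[0,0,0],0.4]
  ]
}}

```text
t: 15.45
eef_pos: [545.3, -288.9, 101.8]
tcp_rot: [3.142, -0.0, 0.148]
ft_force: [0.3, 0.1, 0.5]
opening: 0.398
grip_force: 0.0
```

{"name": "move_arm", "arguments": {
  "commands": [
    [[0,0,0],[0,0,0],0.4],
    [[0,0,0],[0,0,0],0.2],
    [[0,0,0],[0,0,0],0],
    [[0,0,0],[0,0,0],0],
    [[0,0,0],[0,0,0],0],
    [[0,0,0],[0,0,0],0],
    [[0,0,0],[0,0,0],0]
  ]
}}

```text
t: 16.15
eef_pos: [545.3, -289.8, 102.6]
tcp_rot: [3.141, -0.0, 0.147]
ft_force: [-1.6, -0.1, 5.8]
opening: 0.146
grip_force: 30.0
```

{"name": "move_arm", "arguments": {
  "commands": [
    [[0.307,0.046,0.04],[-0.28,1.88,0],0],
    [[0.307,0.046,0.03],[-0.28,1.88,0],0],
    [[0.307,0.046,0.02],[-0.28,1.88,0],0],
    [[0.307,0.046,0.01],[-0.28,1.88,0],0],
    [[0.307,0.046,0],[-0.28,1.88,0],0],
    [[0.1,0.015,0],[0,0,0],0],
    [[0,0,0],[0,0,0],0],
    [[0,0,0],[0,0,0],0]
  ]
}}

```text
t: 16.95
eef_pos: [560.1, -287.5, 103.2]
tcp_rot: [-3.141, 0.169, 0.147]
ft_force: [-7.5, -1.1, 3.8]
opening: 0.146
grip_force: 30.0
```

{"name": "move_arm", "arguments": {
  "commands": [
    [[-0.41,-0.06,0],[0.28,-1.88,0],0],
    [[-0.307,-0.046,-0.01],[0.28,-1.88,0],0],
    [[-0.307,-0.046,-0.02],[0.28,-1.88,0],0],
    [[-0.307,-0.046,-0.03],[0.28,-1.88,0],0],
    [[-0.307,-0.046,-0.04],[0.28,-1.88,0],0],
    [[0,0,0],[0,0,0],0]
  ]
}}

```text
t: 17.55
eef_pos: [544.7, -289.9, 102.6]
tcp_rot: [3.141, -0.002, 0.146]
ft_force: [0.3, 1.8, 3.8]
opening: 0.145
grip_force: 30.0
```

{"name": "move_arm", "arguments": {
  "commands": [
    [[-0.307,-0.046,0.04],[0.28,-1.88,0],0],
    [[-0.307,-0.046,0.03],[0.28,-1.88,0],0],
    [[-0.307,-0.046,0.02],[0.28,-1.88,0],0],
    [[-0.307,-0.046,0.01],[0.28,-1.88,0],0],
    [[-0.307,-0.046,0],[0.28,-1.88,0],0],
    [[-0.15,-0.02,0],[0,0,0],0],
    [[0,0,0],[0,0,0],0],
    [[0,0,0],[0,0,0],0]
  ]
}}

```text
t: 18.35
eef_pos: [529.9, -292.1, 103.9]
tcp_rot: [3.141, -0.168, 0.147]
ft_force: [7.6, 4.3, 3.7]
opening: 0.146
grip_force: 30.0
```

{"name": "move_arm", "arguments": {
  "commands": [
    [[0.45,0.066,0],[-0.28,1.88,0],0],
    [[0.307,0.046,-0.01],[-0.28,1.88,0],0],
    [[0.307,0.046,-0.02],[-0.28,1.88,0],0],
    [[0.307,0.046,-0.03],[-0.28,1.88,0],0],
    [[0.307,0.046,-0.03],[-0.28,1.88,0],0],
    [[0,0,0.3],[0,0,0],0],
    [[0,0,0.4],[0,0,0],0],
    [[0,0,0.4],[0,0,0],0],
    [[0,0,0.4],[0,0,0],0],
    [[0,0,0],[0,0,0],0]
  ]
}}

```text
t: 19.35
eef_pos: [544.8, -289.8, 117.9]
tcp_rot: [3.141, -0.0, 0.146]
ft_force: [-0.7, 1.4, -1.5]
opening: 0.142
grip_force: 30.0
```

c is free. Carrying it to place +32.5, slightly higher to clear b.

{"name": "move_arm", "arguments": {
  "commands": [
    [[0,0,4.4],[0,0,0],0],
    [[0,0,4.4],[0,0,0],0],
    [[0,0,4.4],[0,0,0],0],
    [[0,0,4.4],[0,0,0],0],
    [[-0.52,4.77,0],[0,0,6.62],0],
    [[-0.52,4.77,0],[0,0,6.62],0],
    [[-0.52,4.77,0],[0,0,6.62],0],
    [[-0.52,4.77,0],[0,0,6.62],0],
    [[-0.52,4.77,0],[0,0,6.62],0],
    [[-0.52,4.77,0],[0,0,6.62],0]
  ]
}}

```text
t: 20.35
eef_pos: [513.2, -1.8, 293.5]
tcp_rot: [3.141, -0.001, 0.844]
ft_force: [1.0, -0.6, -2.5]
opening: 0.147
grip_force: 30.0
```

{"name": "move_arm", "arguments": {
  "commands": [
    [[-0.52,4.77,0],[0,0,6.62],0],
    [[-0.52,4.77,0],[0,0,6.62],0],
    [[-0.52,4.77,0],[0,0,6.62],0],
    [[-0.52,4.77,0],[0,0,6.62],0],
    [[-0.52,4.77,0],[0,0,6.62],0],
    [[-0.52,4.77,0],[0,0,6.62],0],
    [[-0.52,4.77,0],[0,0,6.62],0],
    [[0,0,0],[0.54,-6.64,0],0],
    [[0,0,0],[0.54,-6.64,0],0],
    [[0,0,0],[0.54,-6.64,0],0]
  ]
}}

```text
t: 21.35
eef_pos: [477.2, 330.9, 293.4]
tcp_rot: [2.788, -0.002, 1.65]
ft_force: [0.9, -0.5, -2.0]
opening: 0.147
grip_force: 30.0
```

{"name": "move_arm", "arguments": {
  "commands": [
    [[0,0,0],[0,0,0],0],
    [[0,0,0],[0,0,0],0],
    [[0,0,0],[0,0,0],0]
  ]
}}

```text
t: 21.65
eef_pos: [478.1, 330.4, 293.5]
tcp_rot: [2.794, -0.001, 1.648]
ft_force: [0.2, -0.0, -3.3]
opening: 0.149
grip_force: 30.0
```

```bash
python3 rest.py 32.5
```

```text
t 21.65 tcp [478.1 330.4 293.5] f [ 0.2 -0.  -3.3] op 0.149
rotvec needed deg [-0.07 -0.11  0.2 ]
40 4 [503.4 332.4 174.6] delta [  25.3    2.  -118.9]
8 4 [514.3 333.3 144.5] delta [  36.2    2.9 -149. ]
0 4 [517.1 333.5 137. ] delta [  38.9    3.1 -156.5]
0 0 [513.3 333.2 135.6] delta [  35.2    2.8 -157.9]
```

{"name": "move_arm", "arguments": {
  "commands": [
    [[0.5,0.04,-2.38],[0,0,0.2],0],
    [[0.5,0.04,-2.38],[0,0,0],0],
    [[0.5,0.04,-2.38],[0,0,0],0],
    [[0.5,0.04,-2.38],[0,0,0],0],
    [[0.53,0.04,-2.37],[0,0,0],0],
    [[0.36,0.03,-1.0],[0,0,0],0],
    [[0.36,0.03,-1.0],[0,0,0],0],
    [[0.37,0.03,-1.0],[0,0,0],0],
    [[0,0,0],[0,0,0],0],
    [[0,0,0],[0,0,0],0]
  ]
}}

```text
t: 22.65
eef_pos: [513.9, 333.4, 144.7]
tcp_rot: [2.792, -0.001, 1.652]
ft_force: [-1.4, -0.6, -2.5]
opening: 0.143
grip_force: 30.0
```

{"name": "move_arm", "arguments": {
  "commands": [
    [[0.07,0.01,-0.19],[0,0,0],0],
    [[0.07,0.01,-0.19],[0,0,0],0],
    [[0.07,0.01,-0.19],[0,0,0],0],
    [[0.04,0,-0.1],[0,0,0],0],
    [[0.03,0,-0.1],[0,0,0],0],
    [[0.03,0,-0.1],[0,0,0],0],
    [[0,0,0],[0,0,0],0],
    [[0,0,0],[0,0,0],0]
  ]
}}

```text
t: 23.45
eef_pos: [516.4, 333.7, 137.0]
tcp_rot: [2.792, -0.001, 1.653]
ft_force: [-10.2, -1.4, 13.0]
opening: 0.146
grip_force: 30.0
```

{"name": "move_arm", "arguments": {
  "commands": [
    [[-0.16,-0.01,0.0],[0,0,0],0],
    [[-0.13,-0.01,-0.04],[0,0,0],0],
    [[-0.1,-0.01,-0.02],[0,0,0],0],
    [[0,0,0],[0,0,0],0],
    [[0,0,0],[0,0,0],0]
  ]
}}

```text
t: 23.95
eef_pos: [514.5, 333.9, 136.4]
tcp_rot: [2.789, -0.003, 1.653]
ft_force: [5.2, -0.9, 5.3]
opening: 0.144
grip_force: 30.0
```

{"name": "move_arm", "arguments": {
  "commands": [
    [[0,0,0],[0,0,0],0.2],
    [[0,0,0],[0,0,0],0.3],
    [[0,0,0],[0,0,0],0.4],
    [[0,0,0],[0,0,0],0.4],
    [[-0.34,-0.03,0.94],[0,0,0],0.4],
    [[-0.68,-0.06,1.88],[0,0,0],0.4],
    [[-0.68,-0.06,1.88],[0,0,0],0.4],
    [[-1.02,-0.09,2.82],[0,0,0],0.4],
    [[-1.02,-0.09,2.82],[0,0,0],0.4],
    [[0,0,2],[0,0,0],0.4]
  ]
}}

```text
t: 24.95
eef_pos: [474.3, 330.1, 261.0]
tcp_rot: [2.791, -0.002, 1.653]
ft_force: [0.1, -0.6, 0.6]
opening: 0.396
grip_force: 0.0
```

{"name": "move_arm", "arguments": {
  "commands": [
    [[0.5,-2,0],[-0.54,6.64,0],0.4],
    [[0.5,-2,0],[-0.54,6.64,0],0.4],
    [[0.5,-2,0],[-0.54,6.64,0],0.4],
    [[0.41,-4.5,0],[0,0,-7.83],0.4],
    [[0.41,-4.5,0],[0,0,-7.83],0.4],
    [[0.41,-4.5,0],[0,0,-7.83],0.4],
    [[0.41,-4.5,0],[0,0,-7.83],0.4],
    [[0.41,-4.5,0],[0,0,-7.83],0.4],
    [[0.41,-4.5,0],[0,0,-7.83],0.4],
    [[0.41,-4.5,0],[0,0,-7.83],0.4]
  ]
}}

```text
t: 25.95
eef_pos: [518.8, -46.5, 259.3]
tcp_rot: [3.141, -0.002, 0.69]
ft_force: [0.7, 0.8, 0.1]
opening: 0.398
grip_force: 0.0
```

{"name": "move_arm", "arguments": {
  "commands": [
    [[0.41,-4.5,0],[0,0,-7.83],0.4],
    [[0.41,-4.5,0],[0,0,-7.83],0.4],
    [[0.41,-4.5,0],[0,0,-7.83],0.4],
    [[0.41,-4.5,0],[0,0,-7.83],0.4],
    [[0,0,0],[0,0,0],0.4],
    [[0,0,0],[0,0,0],0.4],
    [[0,0,0],[0,0,0],0.4]
  ]
}}

```text
t: 26.65
eef_pos: [535.4, -223.9, 258.8]
tcp_rot: [-3.141, -0.001, 0.151]
ft_force: [0.1, 0.4, 0.9]
opening: 0.399
grip_force: 0.0
```

```bash
sed -i 's/for k in(32.5,97.5)/for k in(97.5,)/' look.py; python3 look.py w3; python3 - <<'E'
from h import *
a=cv2.resize(read_camera("side")[180:375,150:350],(400,390));b=cv2.resize(cv2.imread("pics/w3.png")[80:275,100:300],(400,390));cv2.imwrite("pics/m3.png",np.hstack([a,b]))
E
```

```text
{'t': np.float64(26.65), 'eef_pos': array([ 535.353, -223.93 ,  258.778]), 'tcp_rot': array([-3.141e+00, -1.000e-03,  1.510e-01]), 'joints': array([-5.100e-01,  3.850e-01,  1.614e+00,  1.000e-03,  1.142e+00,
        9.090e-01]), 'ft_force': array([0.086, 0.406, 0.901]), 'opening': np.float64(0.399)}
[[ 1.50000e-01 -9.54000e-01 -2.59000e-01  6.06921e+02]
 [-9.89000e-01 -1.45000e-01 -3.80000e-02 -2.12403e+02]
 [-1.00000e-03  2.62000e-01 -9.65000e-01  4.29544e+02]
 [ 0.00000e+00  0.00000e+00  0.00000e+00  1.00000e+00]]
```

View pics/m3.png

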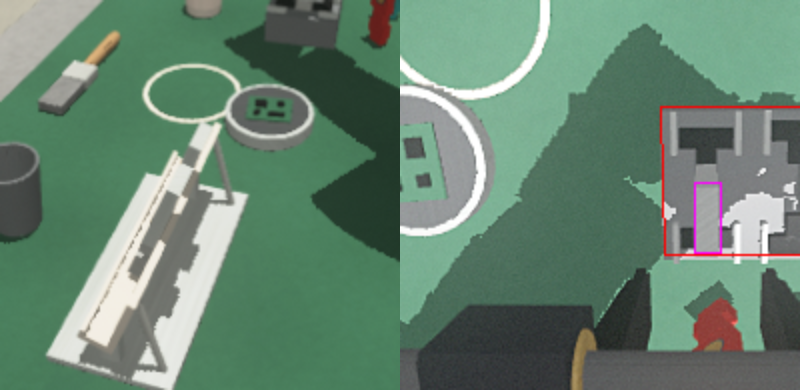

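b and c lean on the rest, at about (160,210) and (195,165) in the left part. d's head matches the prediction at (707,217) in the right part. Same routine for d.

{"name": "move_arm", "arguments": {
  "commands": [
    [[-0.05,-0.05,-2],[0,0,0],0.4],
    [[0,0,-2],[0,0,0],0.4],
    [[0,0,-2],[0,0,0],0.4],
    [[0,0,-1.5],[0,0,0],0.4],
    [[0,0,-1.5],[0,0,0],0.4],
    [[0,0,-1.5],[0,0,0],0.4],
    [[0,0,-1.5],[0,0,0],0.4],
    [[0,0,-1.5],[0,0,0],0.4],
    [[0,0,-1.2],[0,0,0],0.4],
    [[0,0,-1.0],[0,0,0],0.4]
  ]
}}

```text
t: 27.75
eef_pos: [535.2, -224.8, 101.0]
tcp_rot: [3.142, -0.001, 0.15]
ft_force: [0.6, -0.7, -0.2]
opening: 0.403
grip_force: 0.0
```

{"name": "move_arm", "arguments": {
  "commands": [
    [[0,0,0],[0,0,0],0.4],
    [[0,0,0],[0,0,0],0.2],
    [[0,0,0],[0,0,0],0],
    [[0,0,0],[0,0,0],0],
    [[0,0,0],[0,0,0],0],
    [[0,0,0],[0,0,0],0],
    [[0,0,0],[0,0,0],0]
  ]
}}

```text
t: 28.45
eef_pos: [535.2, -225.6, 101.9]
tcp_rot: [3.141, -0.002, 0.149]
ft_force: [-0.9, -0.4, 5.6]
opening: 0.15
grip_force: 30.0
```

{"name": "move_arm", "arguments": {
  "commands": [
    [[0.307,0.046,0.04],[-0.28,1.88,0],0],
    [[0.307,0.046,0.03],[-0.28,1.88,0],0],
    [[0.307,0.046,0.02],[-0.28,1.88,0],0],
    [[0.307,0.046,0.01],[-0.28,1.88,0],0],
    [[0.307,0.046,0],[-0.28,1.88,0],0],
    [[0.1,0.015,0],[0,0,0],0],
    [[0,0,0],[0,0,0],0],
    [[0,0,0],[0,0,0],0]
  ]
}}

```text
t: 29.25
eef_pos: [549.9, -223.3, 102.5]
tcp_rot: [-3.141, 0.168, 0.149]
ft_force: [-7.9, -1.9, 4.8]
opening: 0.146
grip_force: 30.0
```

{"name": "move_arm", "arguments": {
  "commands": [
    [[-0.41,-0.06,0],[0.28,-1.88,0],0],
    [[-0.307,-0.046,-0.01],[0.28,-1.88,0],0],
    [[-0.307,-0.046,-0.02],[0.28,-1.88,0],0],
    [[-0.307,-0.046,-0.03],[0.28,-1.88,0],0],
    [[-0.307,-0.046,-0.04],[0.28,-1.88,0],0],
    [[0,0,0],[0,0,0],0]
  ]
}}

```text
t: 29.85
eef_pos: [534.6, -225.6, 101.9]
tcp_rot: [3.141, -0.003, 0.148]
ft_force: [-0.3, 1.9, 4.5]
opening: 0.14
grip_force: 30.0
```

{"name": "move_arm", "arguments": {
  "commands": [
    [[-0.307,-0.046,0.04],[0.28,-1.88,0],0],
    [[-0.307,-0.046,0.03],[0.28,-1.88,0],0],
    [[-0.307,-0.046,0.02],[0.28,-1.88,0],0],
    [[-0.307,-0.046,0.01],[0.28,-1.88,0],0],
    [[-0.307,-0.046,0],[0.28,-1.88,0],0],
    [[-0.15,-0.02,0],[0,0,0],0],
    [[0,0,0],[0,0,0],0],
    [[0,0,0],[0,0,0],0]
  ]
}}

```text
t: 30.65
eef_pos: [519.8, -227.9, 103.1]
tcp_rot: [3.14, -0.17, 0.149]
ft_force: [8.2, 4.4, 4.0]
opening: 0.15
grip_force: 30.0
```

{"name": "move_arm", "arguments": {
  "commands": [
    [[0.45,0.066,0],[-0.28,1.88,0],0],
    [[0.307,0.046,-0.01],[-0.28,1.88,0],0],
    [[0.307,0.046,-0.02],[-0.28,1.88,0],0],
    [[0.307,0.046,-0.03],[-0.28,1.88,0],0],
    [[0.307,0.046,-0.03],[-0.28,1.88,0],0],
    [[0,0,0.3],[0,0,0],0],
    [[0,0,0.4],[0,0,0],0],
    [[0,0,0.4],[0,0,0],0],
    [[0,0,0.4],[0,0,0],0],
    [[0,0,0],[0,0,0],0]
  ]
}}

```text
t: 31.65
eef_pos: [534.7, -225.6, 117.1]
tcp_rot: [3.141, -0.001, 0.149]
ft_force: [-1.2, 0.3, -3.5]
opening: 0.148
grip_force: 30.0
```

{"name": "move_arm", "arguments": {
  "commands": [
    [[0,0,4.4],[0,0,0],0],
    [[0,0,4.4],[0,0,0],0],
    [[0,0,4.4],[0,0,0],0],
    [[0,0,4.4],[0,0,0],0],
    [[-0.48,4.77,0],[0,0,6.62],0],
    [[-0.48,4.77,0],[0,0,6.62],0],
    [[-0.48,4.77,0],[0,0,6.62],0],
    [[-0.48,4.77,0],[0,0,6.62],0],
    [[-0.48,4.77,0],[0,0,6.62],0],
    [[-0.48,4.77,0],[0,0,6.62],0]
  ]
}}

```text
t: 32.65
eef_pos: [505.5, 62.5, 292.8]
tcp_rot: [3.141, -0.002, 0.846]
ft_force: [1.0, 0.4, -3.6]
opening: 0.143
grip_force: 30.0
```

{"name": "move_arm", "arguments": {
  "commands": [
    [[-0.48,4.77,0],[0,0,6.62],0],
    [[-0.48,4.77,0],[0,0,6.62],0],
    [[-0.48,4.77,0],[0,0,6.62],0],
    [[-0.48,4.77,0],[0,0,6.62],0],
    [[-0.48,4.77,0],[0,0,6.62],0],
    [[-0.48,4.77,0],[0,0,6.62],0],
    [[-0.48,4.77,0],[0,0,6.62],0],
    [[0,0,0],[0.54,-6.64,0],0],
    [[0,0,0],[0.54,-6.64,0],0],
    [[0,0,0],[0.54,-6.64,0],0]
  ]
}}

```text
t: 33.65
eef_pos: [472.2, 395.1, 292.5]
tcp_rot: [2.789, -0.003, 1.653]
ft_force: [0.5, -0.4, -4.1]
opening: 0.147
grip_force: 30.0
```

{"name": "move_arm", "arguments": {
  "commands": [
    [[0,0,0],[0,0,0],0],
    [[0,0,0],[0,0,0],0],
    [[0,0,0],[0,0,0],0]
  ]
}}

```text
t: 33.95
eef_pos: [473.2, 394.6, 292.7]
tcp_rot: [2.794, -0.002, 1.651]
ft_force: [-0.4, 0.5, -3.6]
opening: 0.147
grip_force: 30.0
```

```bash
python3 rest.py 97.5
```

```text
t 33.95 tcp [473.2 394.6 292.7] f [-0.4  0.5 -3.6] op 0.147
rotvec needed deg [-0.09 -0.12  0.07]
40 4 [498.2 397.2 174.6] delta [  25.     2.6 -118.2]
8 4 [509.1 398.1 144.5] delta [  35.9    3.5 -148.2]
0 4 [511.8 398.3 137. ] delta [  38.6    3.7 -155.7]
0 0 [508.  398.  135.6] delta [  34.9    3.4 -157.1]
```

{"name": "move_arm", "arguments": {
  "commands": [
    [[0.5,0.05,-2.37],[0,0,0],0],
    [[0.5,0.05,-2.37],[0,0,0],0],
    [[0.5,0.05,-2.37],[0,0,0],0],
    [[0.5,0.05,-2.36],[0,0,0],0],
    [[0.5,0.06,-2.35],[0,0,0],0],
    [[0.36,0.03,-1.0],[0,0,0],0],
    [[0.36,0.03,-1.0],[0,0,0],0],
    [[0.37,0.03,-1.0],[0,0,0],0],
    [[0,0,0],[0,0,0],0],
    [[0,0,0],[0,0,0],0]
  ]
}}

```text
t: 34.95
eef_pos: [508.7, 398.2, 144.8]
tcp_rot: [2.792, -0.002, 1.651]
ft_force: [0.8, -0.1, -3.6]
opening: 0.142
grip_force: 30.0
```

{"name": "move_arm", "arguments": {
  "commands": [
    [[0.07,0.01,-0.19],[0,0,0],0],
    [[0.07,0.01,-0.19],[0,0,0],0],
    [[0.07,0.01,-0.19],[0,0,0],0],
    [[0.04,0,-0.1],[0,0,0],0],
    [[0.03,0,-0.1],[0,0,0],0],
    [[0.03,0,-0.1],[0,0,0],0],
    [[0,0,0],[0,0,0],0],
    [[0,0,0],[0,0,0],0]
  ]
}}

```text
t: 35.75
eef_pos: [511.4, 398.5, 136.5]
tcp_rot: [2.792, -0.002, 1.651]
ft_force: [-5.3, -0.8, 6.4]
opening: 0.144
grip_force: 30.0
```

{"name": "move_arm", "arguments": {
  "commands": [
    [[-0.16,-0.01,-0.02],[0,0,0],0],
    [[-0.13,-0.01,-0.05],[0,0,0],0],
    [[-0.1,-0.01,-0.03],[0,0,0],0],
    [[0,0,0],[0,0,0],0],
    [[0,0,0],[0,0,0],0]
  ]
}}

```text
t: 36.25
eef_pos: [509.5, 398.6, 136.0]
tcp_rot: [2.789, -0.003, 1.652]
ft_force: [8.1, -1.6, 3.6]
opening: 0.151
grip_force: 30.0
```

{"name": "move_arm", "arguments": {
  "commands": [
    [[0,0,0],[0,0,0],0.2],
    [[0,0,0],[0,0,0],0.3],
    [[0,0,0],[0,0,0],0.4],
    [[0,0,0],[0,0,0],0.4],
    [[-0.34,-0.03,0.94],[0,0,0],0.4],
    [[-0.68,-0.06,1.88],[0,0,0],0.4],
    [[-0.68,-0.06,1.88],[0,0,0],0.4],
    [[-1.02,-0.09,2.82],[0,0,0],0.4],
    [[-1.02,-0.09,2.82],[0,0,0],0.4],
    [[0,0,2],[0,0,0],0.4]
  ]
}}

```text
t: 37.25
eef_pos: [469.1, 395.0, 260.8]
tcp_rot: [2.791, -0.003, 1.652]
ft_force: [0.7, 0.5, -0.0]
opening: 0.401
grip_force: 0.0
```

{"name": "move_arm", "arguments": {
  "commands": [
    [[0,-2,0],[-0.54,6.64,0],0.4],
    [[0,-2,0],[-0.54,6.64,0],0.4],
    [[0,-2,0],[-0.54,6.64,0],0.4],
    [[-0.6,-3,0],[0,0,-8],0.4],
    [[-0.6,-3,0],[0,0,-8],0.4],
    [[-0.6,-3,0],[0,0,-8],0.4],
    [[-0.6,-3,0],[0,0,-8],0.4],
    [[-0.6,-3,0],[0,0,-8],0.4],
    [[-0.6,-3,0],[0,0,-8],0.4],
    [[-0.6,-3,0],[0,0,-8],0.4]
  ]
}}

```text
t: 38.25
eef_pos: [427.6, 123.9, 258.7]
tcp_rot: [3.141, -0.002, 0.668]
ft_force: [1.3, 0.3, -0.3]
opening: 0.399
grip_force: 0.0
```

{"name": "move_arm", "arguments": {
  "commands": [
    [[-0.6,-3,0],[0,0,-8],0.7],
    [[-0.6,-3,0],[0,0,-8],0.7],
    [[-0.6,-3,0],[0,0,-8],0.7],
    [[0,0,0],[0,0,0],0.7],
    [[0,0,0],[0,0,0],0.7],
    [[0,0,0],[0,0,0],0.7]
  ]
}}

```text
t: 38.85
eef_pos: [410.3, 35.4, 258.4]
tcp_rot: [3.142, -0.002, 0.257]
ft_force: [0.2, 0.1, 0.4]
opening: 0.697
grip_force: 0.0
```

```bash
python3 - <<'E'
from h import *
s=state();print(s["t"],s["eef_pos"],s["tcp_rot"])
a=read_camera("side");b=read_camera("top");c=read_camera("wrist");ci=camera_info("wrist");cv2.imwrite("pics/t_top.png",b);cv2.imwrite("pics/t_w.png",c);np.save("ci.npy",ci["cam_to_world"])
A=cv2.resize(a[180:375,150:350],(400,390));B=cv2.resize(b[130:270,60:310],(400,224));C=cv2.resize(c,(400,300))
o=np.zeros((560,800,3),np.uint8);o[:390,:400]=A;o[:224,400:]=B;o[230:530,400:]=C;cv2.imwrite("pics/m4.png",o)
E
```

```text
38.85 [410.33820768  35.42880624 258.38380785] [ 3.14156105e+00 -1.80077081e-03  2.56662982e-01]
```

View pics/m4.png

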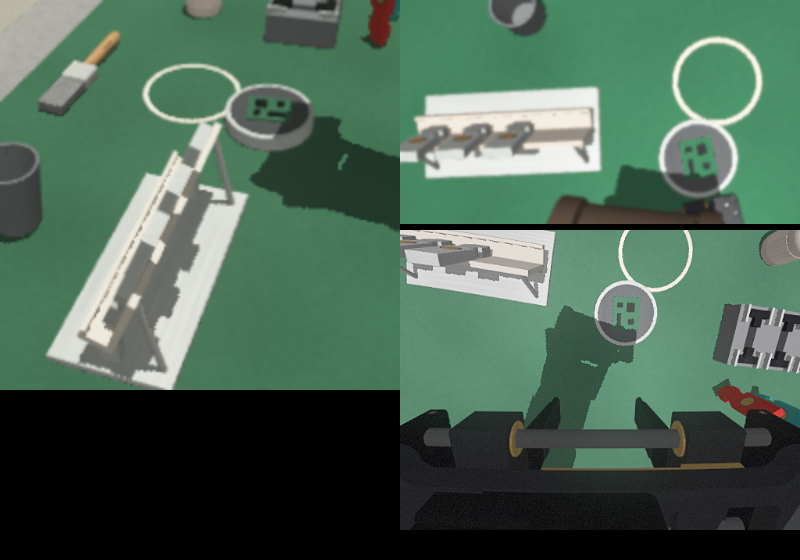

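All three standards lean on the rest, and the tray has not moved from beside the ring. Next I rectify the top view and locate both circles.

```bash
cat > circ.py <<'E'
from h import *
def bird(n,im,c,z,x0,x1,y0,y1,s=2):
    X,Y=np.meshgrid(np.arange(x0,x1,1/s),np.arange(y0,y1,1/s),indexing="ij")
    p=proj(n,np.c_[X.ravel(),Y.ravel(),np.full(X.size,z)],c).astype(np.float32).reshape(*X.shape,2)
    return cv2.remap(im,p[...,0],p[...,1],cv2.INTER_CUBIC)
def find(n,im,c,z,ri,ro,box,s=2):
    g=bird(n,im,c,z,*box,s=s).min(2).astype(np.float32)
    m=int((ro+8)*s);yy,xx=np.mgrid[-m:m+1,-m:m+1]/s;r=np.hypot(xx,yy)
    T=((r>ri)&(r<ro)).astype(np.float32);T[T==1]=1/T.sum();k=((r<ri-2)&(r>ri-8)|(r>ro+2)&(r<ro+6)).astype(np.float32);T-=k/k.sum()
    R=cv2.filter2D(g,cv2.CV_32F,T);R[:m]=R[-m:]=0;R[:,:m]=R[:,-m:]=0
    i,j=np.unravel_index(R.argmax(),R.shape);return box[0]+i/s,box[2]+j/s,round(float(R.max()),1)
def both(n,im,c,rb=(480,780,-150,150),tb=(380,760,-180,180)):
    print(n,"ring",find(n,im,c,0,63,70,rb),"tray",find(n,im,c,22,55.5,60,tb))
if __name__=="__main__":
    im=read_camera("top");both("top",im,camera_info("top"))
    c=camera_info("wrist");im=read_camera("wrist");both("wrist",im,c)
    s=state();print(s["t"],s["eef_pos"].round(1),s["tcp_rot"].round(3))
E
python3 - <<'E'
from circ import *
both("top",cv2.imread("pics/top0.png"),camera_info("top"))
E
python3 circ.py
```

```text
top ring (np.float64(637.5), np.float64(-17.5), 128.1) tray (np.float64(514.0), np.float64(7.5), 97.0)
top ring (np.float64(637.5), np.float64(-17.5), 130.4) tray (np.float64(513.5), np.float64(7.5), 82.5)
wrist ring (np.float64(635.0), np.float64(-17.0), 87.6) tray (np.float64(511.0), np.float64(8.0), 82.0)
39.1 [410.3  35.4 258. ] [ 3.142e+00 -1.000e-03  2.560e-01]
```

{"name": "move_arm", "arguments": {
  "commands": [
    [[0.3,-0.2,-1],[0,0,-6.5],0.7],
    [[0.3,-0.2,-1],[0,0,-6.5],0.7],
    [[0.3,-0.2,-2.5],[0,0,-6.5],0.7],
    [[0.3,-0.2,-3],[0,0,-6.6],0.7],
    [[0.2,-0.2,-3],[0,0,0],0.7],
    [[0,0,-3],[0,0,0],0.7],
    [[0,0,-3],[0,0,0],0.7],
    [[0,0,-3],[0,0,0],0.7],
    [[0,0,-2.5],[0,0,0],0.7],
    [[0,0,-1.8],[0,0,0],0.7]
  ]
}}

```text
t: 40.1
eef_pos: [423.9, 25.2, 18.5]
tcp_rot: [3.141, 0.0, -0.2]
ft_force: [-0.6, 0.1, 0.6]
opening: 0.698
grip_force: 0.0
```

{"name": "move_arm", "arguments": {
  "commands": [
    [[0,0,-0.9],[0,0,0],0.7],
    [[0,0,0],[0,0,0],0.7],
    [[0,0,0],[0,0,0],0.7]
  ]
}}

```text
t: 40.4
eef_pos: [424.5, 24.9, 11.5]
tcp_rot: [3.142, -0.002, -0.201]
ft_force: [0.6, -0.3, -0.0]
opening: 0.701
grip_force: 0.0
```

```bash
python3 circ.py
```

```text
top ring (np.float64(637.5), np.float64(-17.5), 131.7) tray (np.float64(513.0), np.float64(7.5), 74.9)
wrist ring (np.float64(621.0), np.float64(-31.0), 9.5) tray (np.float64(512.0), np.float64(8.0), 59.7)
40.5 [424.7  24.9  11.9] [-3.142e+00 -3.000e-03 -2.010e-01]
```

{"name": "move_arm", "arguments": {
  "commands": [
    [[1.08,-0.22,0],[0,0,0],0.7],
    [[1.08,-0.22,0],[0,0,0],0.7],
    [[1.08,-0.22,0],[0,0,0],0.7],
    [[1.08,-0.22,0],[0,0,0],0.7],
    [[1.08,-0.22,0],[0,0,0],0.7],
    [[1.08,-0.22,0],[0,0,0],0.7],
    [[1.08,-0.22,0],[0,0,0],0.7],
    [[1.08,-0.22,0],[0,0,0],0.7],
    [[1.08,-0.22,0],[0,0,0],0.7],
    [[1.08,-0.22,0],[0,0,0],0.7]
  ]
}}

```text
t: 41.5
eef_pos: [532.4, 2.7, 11.0]
tcp_rot: [3.141, 0.001, -0.201]
ft_force: [-6.3, 1.0, 4.6]
opening: 0.701
grip_force: 3.0
```

{"name": "move_arm", "arguments": {
  "commands": [
    [[0.8,-0.16,0],[0,0,0],0.7],
    [[0.7,-0.14,0],[0,0,0],0.7],
    [[0.4,-0.08,0],[0,0,0],0.7],
    [[0.2,-0.04,0],[0,0,0],0.7],
    [[0,0,0],[0,0,0],0.7],
    [[0,0,0],[0,0,0],0.7]
  ]
}}

```text
t: 42.1
eef_pos: [553.4, -1.4, 11.1]
tcp_rot: [3.142, -0.002, -0.201]
ft_force: [-2.0, 0.1, 1.8]
opening: 0.701
grip_force: 1.6
```

```bash
python3 circ.py
```

```text
top ring (np.float64(638.0), np.float64(-17.5), 62.2) tray (np.float64(643.0), np.float64(-17.5), 37.9)
wrist ring (np.float64(608.5), np.float64(-12.0), 52.6) tray (np.float64(611.0), np.float64(-12.5), 75.5)
42.2 [553.4  -1.4  11.1] [ 3.142e+00 -2.000e-03 -2.010e-01]
```

```bash
python3 - <<'E'
from circ import *
im=read_camera("top");c=camera_info("top");cv2.imwrite("pics/t2.png",im)
print(find("top",im,c,22,55.5,60,(530,698,-100,80)))
g=bird("top",im,c,22,520,740,-120,100,s=2);cv2.imwrite("pics/b2.png",g)
c=camera_info("wrist");cv2.imwrite("pics/b3.png",np.hstack([g,bird("wrist",read_camera("wrist"),c,22,520,740,-120,100,s=2)][:1]+[bird("wrist",read_camera("wrist"),c,22,520,740,-120,80,s=2)]))
E
```

```text
(np.float64(612.0), np.float64(-13.5), 34.8)
```

View pics/b3.png

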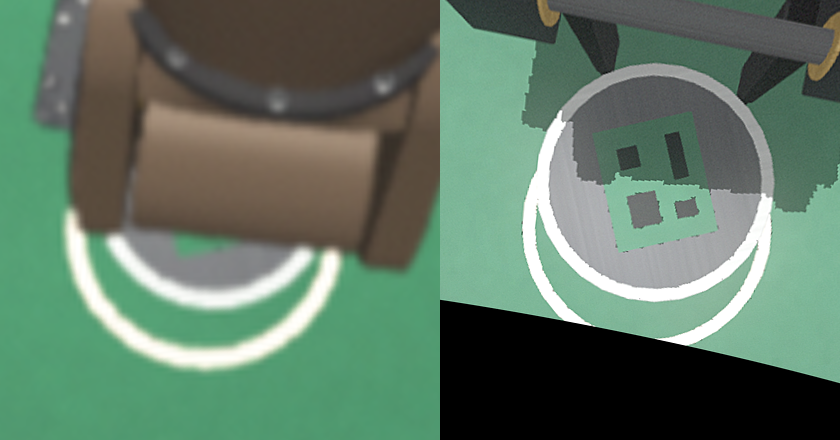

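The tray is cradled, about 25 mm short of the ring, so the remainder is (+24.8, -4.3) mm.

{"name": "move_arm", "arguments": {
  "commands": [
    [[0.4,-0.07,0],[0,0,0],0.7],
    [[0.5,-0.09,0],[0,0,0],0.7],
    [[0.5,-0.09,0],[0,0,0],0.7],
    [[0.45,-0.08,0],[0,0,0],0.7],
    [[0.3,-0.05,0],[0,0,0],0.7],
    [[0.2,-0.03,0],[0,0,0],0.7],
    [[0.1,-0.02,0],[0,0,0],0.7],
    [[0,0,0],[0,0,0],0.7],
    [[0,0,0],[0,0,0],0.7]
  ]
}}

```text
t: 43.25
eef_pos: [577.9, -5.7, 11.1]
tcp_rot: [3.142, -0.002, -0.201]
ft_force: [-3.9, 0.6, 2.7]
opening: 0.701
grip_force: 2.1
```

{"name": "move_arm", "arguments": {
  "commands": [
    [[-1,0.2,0],[0,0,0],0.7],
    [[-2,0.4,0],[0,0,0],0.7],
    [[-3,0.6,0],[0,0,0],0.7],
    [[-3,0.6,1],[0,0,0],0.7],
    [[-2,0.4,4],[0,0,0],0.7],
    [[-2,0.4,5],[0,0,0],0.7],
    [[-2,0.4,5],[0,0,0],0.7],
    [[0,0,5],[0,0,0],0.7],
    [[0,0,3],[0,0,0],0.7],
    [[0,0,0],[0,0,0],0.7]
  ]
}}

```text
t: 44.25
eef_pos: [432.0, 23.7, 237.4]
tcp_rot: [-3.141, -0.01, -0.201]
ft_force: [0.7, -0.0, -0.2]
opening: 0.701
grip_force: 0.0
```

```bash
python3 - <<'E'
from circ import *
im=read_camera("top");c=camera_info("top");both("top",im,c)
g=bird("top",im,c,0,540,740,-120,100,s=2)
w=camera_info("wrist");i2=read_camera("wrist");both("wrist",i2,w)
cv2.imwrite("pics/b4.png",np.vstack([np.hstack([g[:300],cv2.resize(i2,(400,300))[:, :360]]),cv2.resize(read_camera("side"),(800,600))[100:400, :800]]))if False else cv2.imwrite("pics/b4.png",np.hstack([cv2.resize(im[100:300,50:350],(450,300)),cv2.resize(g,(330,300))]))
print(state()["t"],state()["eef_pos"])
E
```

```text
top ring (np.float64(636.0), np.float64(-17.5), 80.1) tray (np.float64(640.5), np.float64(-17.5), 64.0)
wrist ring (np.float64(634.5), np.float64(-17.0), 61.2) tray (np.float64(637.5), np.float64(-17.0), 50.2)
44.35 [430.53906736  23.78351617 233.74897144]
```

View pics/b4.png

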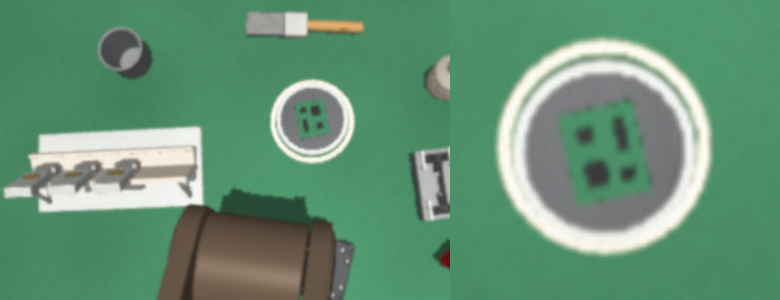

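```bash
python3 - <<'E'
from circ import *
def edge(n,im,c,z,box,pos,neg,s=4):
    g=bird(n,im,c,z,*box,s=s).min(2).astype(np.float32);m=int(85*s);yy,xx=np.mgrid[-m:m+1,-m:m+1]/s;r=np.hypot(xx,yy)
    f=lambda a:((r>a[0])&(r<a[1])).astype(np.float32)/((r>a[0])&(r<a[1])).sum()
    R=cv2.filter2D(g,cv2.CV_32F,f(pos)-f(neg));R[:m]=R[-m:]=0;R[:,:m]=R[:,-m:]=0
    i,j=np.unravel_index(R.argmax(),R.shape);return box[0]+i/s,box[2]+j/s
for n in("top","wrist"):
    im=read_camera(n);c=camera_info(n)
    print(n,"ring",edge(n,im,c,0,(530,745,-120,90),(66,69.5),(71,76)),"tray",edge(n,im,c,22,(530,745,-120,90),(56,60),(48,54)))
print("old tray",edge("top",cv2.imread("pics/top0.png"),camera_info("top"),22,(400,620,-90,110),(56,60),(48,54)))
E
```

```text
top ring (np.float64(637.5), np.float64(-17.5)) tray (np.float64(639.25), np.float64(-17.5))
wrist ring (np.float64(634.75), np.float64(-16.75)) tray (np.float64(637.25), np.float64(-17.25))
old tray (np.float64(514.0), np.float64(7.5))
```

The last top view shows the three standards on the rest and the tray within 2 mm of the ring's centre, inside its 3 mm margin. The cup and brush are where they were, and the bottle too as far as it shows.

```bash
python3 -c "
from cell import env;print(env.job_done())"
```

```text
the job is handed in; nothing more can be done
None
```

I freed the three standards that were there (b, c and d; slot a was empty) and stood them on the rest, then pushed the tray to within about 2 mm of the ring's centre and handed the job in at about 45 s; no verdict came back.

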